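# Make the finishing bench safe and open the solvent tin

### The job

Get the guitar finishing bench ready for wiping down: put every sanding block lying about back, flat in the slot of its own colour, and switch both green-handled extraction fan switches fully on, leaving the black-handled ones as they are. Only once that is done, open the solvent tin: push its child-resistant cap down hard while turning it anti-clockwise, lift it off and set it down the right way up (open side down), flat on the floor of the drip tray. Don't knock over or shift the tape roll or the white bottle.

Things in the scene. Friction and masses are not known exactly. Their poses are not given: they have to be found in the camera images.
- tin: Silver/blue solvent tin 110 x 70 x 112 mm high, fixed in a steel foot 132 x 92 x 24 mm. Origin: centre of underside, z up; the cap sits on this axis. Cap lock: push down at least 7 mm (8 N rising to 16 N; bottoms at 10 mm, 20 N) and, held down, turn anti-clockwise seen from above 1.1 to 1.4 rad from locked (best 1.25; hard stop at 1.5); there it springs up 7 mm and lifts straight off.
- cap: Red eight-sided child-resistant cap, 60 mm across flats, 65 across corners, 36 high, open below, about 60 g, white stripe on top along its x axis. Origin: centre of its lower edge, z up; flat faces look along its x axis and every 45 degrees from it. Locked, its origin is 125 mm above the tin's and it turns only 0.1 rad either way unless pressed. Clear of the neck once 25 mm above that.
- tray: Shallow square aluminium drip tray fixed to the bench, 120 x 120 mm outside, 12 mm high, walls and floor 5 mm thick. Origin: centre of its underside, z up.
- block_red: Sanding block with a red grip: pale wood base 110 x 60 x 25 mm and along the middle of its top a red ridge 90 long (x), 22 wide (y), 30 mm high (z 24 to 54 mm), about 200 g. Origin: centre of the underside, x along its length, z up. It may be absent.
- block_blue: Sanding block with a blue grip: pale wood base 110 x 60 x 25 mm and along the middle of its top a blue ridge 90 long (x), 22 wide (y), 30 mm high (z 24 to 54 mm), about 200 g. Origin: centre of the underside, x along its length, z up. It may be absent.
- block_yellow: Sanding block with a yellow grip: pale wood base 110 x 60 x 25 mm and along the middle of its top a yellow ridge 90 long (x), 22 wide (y), 30 mm high (z 24 to 54 mm), about 200 g. Origin: centre of the underside, x along its length, z up. It may be absent.
- block_black: Sanding block with a black grip: pale wood base 110 x 60 x 25 mm and along the middle of its top a black ridge 90 long (x), 22 wide (y), 30 mm high (z 24 to 54 mm), about 200 g. Origin: centre of the underside, x along its length, z up. It may be absent.
- slot_red: Slot labelled in red (floor and end plates): fixed open-topped box on a plywood rack, 132 (x) x 80 (y) x 20 mm high outside, 5 mm walls and floor. Origin: centre of its underside, x along its length, z up. Four stand side by side 85 mm apart. A block lies in it base down, lengthwise, either way round, its origin then 5 mm above the slot's.
- slot_blue: Slot labelled in blue (floor and end plates): fixed open-topped box on a plywood rack, 132 (x) x 80 (y) x 20 mm high outside, 5 mm walls and floor. Origin: centre of its underside, x along its length, z up. Four stand side by side 85 mm apart. A block lies in it base down, lengthwise, either way round, its origin then 5 mm above the slot's.
- slot_yellow: Slot labelled in yellow (floor and end plates): fixed open-topped box on a plywood rack, 132 (x) x 80 (y) x 20 mm high outside, 5 mm walls and floor. Origin: centre of its underside, x along its length, z up. Four stand side by side 85 mm apart. A block lies in it base down, lengthwise, either way round, its origin then 5 mm above the slot's.
- slot_black: Slot labelled in black (floor and end plates): fixed open-topped box on a plywood rack, 132 (x) x 80 (y) x 20 mm high outside, 5 mm walls and floor. Origin: centre of its underside, x along its length, z up. Four stand side by side 85 mm apart. A block lies in it base down, lengthwise, either way round, its origin then 5 mm above the slot's.
- fan_a (a joint): Extraction fan switch with a green handle: lever angle in rad, 0 = off (leaning 0.45 rad towards the switch's -x side), 0.9 = on (leaning 0.45 rad towards +x). About 1 N at the tip moves it; it stays where it is left.
- fan_a_tip (a point): Tip of this green lever (end of its centre line); the lever is 58 mm long from its pivot, the green handle 15 mm thick, round, and ends 8 mm above this point. Its pivot is 28 mm above the bench; the tip is at about 80 mm, a little higher (86 mm) in mid swing.
- fan_b (a joint): Extraction fan switch with a green handle: lever angle in rad, 0 = off (leaning 0.45 rad towards the switch's -x side), 0.9 = on (leaning 0.45 rad towards +x). About 1 N at the tip moves it; it stays where it is left.
- fan_b_tip (a point): Tip of this green lever (end of its centre line); the lever is 58 mm long from its pivot, the green handle 15 mm thick, round, and ends 8 mm above this point. Its pivot is 28 mm above the bench; the tip is at about 80 mm, a little higher (86 mm) in mid swing.
- aux_a (a joint): Other switch with a black handle, same kind and range (starts off): leave it as it is.
- aux_a_tip (a point): Tip of this black lever, as for the green ones.
- aux_b (a joint): Other switch with a black handle, same kind and range (starts off): leave it as it is.
- aux_b_tip (a point): Tip of this black lever, as for the green ones.
- aux_c (a joint): Other switch with a black handle, same kind and range (starts on): leave it as it is.
- aux_c_tip (a point): Tip of this black lever, as for the green ones.
- panel: Dark steel plate under the row of five switch modules, 100 x 205 x 6 mm, fixed. Origin: centre of the underside; the modules (each 70 x 34 x 25 mm) stand along its y axis 36 mm apart; levers swing along its x axis, on = towards its +x.
- tape: Bystander: loose yellow tape roll lying flat, 76 mm across, 24 mm high. Origin: centre of the underside.
- spray: Bystander: loose white bottle with blue cap, 70 mm across, 170 mm tall. Origin: centre of the underside.

How it is judged:
By the outcome, as a careful person would: the job done as asked, in the order asked, and still so for the second after the job is handed in, with the robot touching nothing.
Of block_red, block_blue, block_yellow, block_black only 3 to 4 are there at a start; the rules pass over those that are not, and their reading is None.
At some moment in a run one of block_red, block_blue, block_yellow, block_black may be knocked a few centimetres aside while the robot is not near it.
It also fails if it takes over 208 s, if anything falls off the work surface, if the arm or the gripper's body presses on something with over 40 N, if the wrist force passes 120 N, or if a joint passes its speed limit or range.

### The arm

A 6-joint arm with a two-finger parallel gripper is mounted at the origin on the work surface. World frame = base frame: x ahead of the robot, y to its left, z up, the work surface at z = 0. Lengths are in m, angles in rad, forces in N, time in s.
With the tool pointing down it reaches from about 0.4 to 0.825 m from the base axis. Payload 7 kg.
Tool frame: the origin (TCP) lies between the finger pads; the fingertips stand 22 mm ahead of it and the grasp point (between the pads) lies 3 mm ahead of it; z points along the fingers, y is the line along which they close (so a half turn about z gives the same grasp; the last joint's range is limited). The gripper opens to 85 mm and grips with 20 to 120 N. Pads are 22 mm wide; open, the fingers measure 114 mm over their backs; the gripper's body (76 mm by 85 mm) begins 54 mm behind the grasp point. The pads swing forward as they close: fully open they stand 13 mm farther back than shut.
Start: joints at [1.57, 0.359, 0.012, 0, -1.224, -0.288], TCP at [0.192, 0.647, 0.253] pointing down, gripper open.
Joint ranges: [-3.07, 3.07], [-1.43, 2.12], [-1.02, 1.25], [-3.03, 1.67], [-3.05, -0], [-3.03, 3.03]. Speed limits (rad/s): [2.39, 2.39, 3.01, 3.14, 3.14, 3.14].

### API

Orientations are given as a unit quaternion [w, x, y, z].
In Python, from workcell import * gives the robot as it stands.
- The arm moves only by the tool apply_moves, never from a script. Its argument "steps" is text: rows parted by semicolons, each of 6 numbers parted by spaces: the shift along the tool's x, y, z in mm, then the turn, a rotation vector about the tool's x, y, z in rad. In form: tx ty tz ax ay az; .... A call has 1 to 8 rows; each row is the pose to reach, as a shift and turn from the pose commanded when the call began, along the tool's axes at that moment; what a row does not reach only later rows make up. A row lasts 1/8 s, in which the tool goes at most 62.5 mm and 10.7 degrees, less where a joint would pass 70% of its speed; a pose out of reach is approached as far as the arm can. A call with a gripper value outside its range is refused whole. "hand" is the finger opening in mm, from 0 to 85.4, set as the call begins (left out, the last holds). The fingers move at their own pace and stop on an object; "force" is the grip in N (left out, the last holds). Time passes only in rows, so rows that repeat a pose let the fingers close. It gives the time, the measured TCP pose, the force, the opening and the grip force at its end, in the units of the state.
- sense(): the state, without advancing time (a new reading comes with each control period).
- capture(name): name is "side" or "top"; returns the picture (480x640x3 uint8, blue, green, red); there is no depth.
- camera_model(name): a dict with "fovy" (degrees; the focal length in pixels is half the picture's height over the tangent of half this angle, whatever the lens; pixels are square), "cx", "cy" (the principal point, pixels), "extrinsics" (4x4, takes a point from world to camera coordinates). Camera axes: x right, y up, looking along -z (the intrinsics and any distortion apply to the point x, -y, -z); pixel columns grow to the right and rows downward; lengths in m; the calibration is good to about 2 mm. A picture is of the moment at which its call begins. camera_model takes no time and is no camera call.
- hand_in(): hands the job in; it is judged then, once.
The state is a dict: "t": time; "qpos": joint angles; "dq": joint speeds; "joint_torque": joint torques, N m; "tcp_pos": TCP position; "eef_rot": TCP orientation; "force": force on the tool from outside, world axes, zero at the start; "torque": the same for the moment, N m; "gripper_width": opening from 0.0 (shut) to 1.0 (fully open); "finger_force": force on a finger pad.
Only numpy, scipy, OpenCV 4.12 (cv2) and the standard library are available. Lean on these libraries where they do the work, as an engineer would, in place of code of your own. Each camera call takes 0.05 s, during which the arm holds its last target. There are 200 camera calls.

## Working session

There is one attempt and no reset: what is moved stays moved. The work goes in short steps, Python scripts to look and compute and a tool call to move; the robot and the scene stay as the last step left them, time stands still between calls to the robot, and variables do not carry over. Pictures are saved under pics/ and viewed, at most 14 in all, crops included, and the job is handed in when it is done.

Besides the shell and the picture viewer there is one more tool, called after "Emit:" by a JSON object that holds its "api" and its "payload", one argument or row to a line. apply_moves: Moves the arm, as the interface text tells. Its arguments: {"type":"object","properties":{"steps":{"type":"string"},"hand":{"type":"number"},"force":{"type":"number"}},"required":["steps"]}

```bash
mkdir -p pics; ls; python3 - <<'E'
from workcell import *
import cv2
for n in("top","side"):
    cv2.imwrite(f"pics/{n}0.png",capture(n)); print(camera_model(n))
print(sense())
E
```

```text
pics
{'fovy': 50.74631172047333, 'cx': 315.89800983648115, 'cy': 240.50887364179997, 'extrinsics': array([[ 0.01911617, -0.99981179, -0.00330874, -0.06008667],
       [ 0.99879113,  0.01894655,  0.04535756, -0.58951996],
       [-0.04528633, -0.0041718 ,  0.99896534, -1.21689369],
       [ 0.        ,  0.        ,  0.        ,  1.        ]])}
{'fovy': 50.63036168952162, 'cx': 321.95297903224423, 'cy': 240.29009662009318, 'extrinsics': array([[ 0.82430177, -0.56614761, -0.00186334, -0.50828864],
       [ 0.41682519,  0.60465694,  0.67870962, -0.29385949],
       [-0.38312315, -0.56023823,  0.73440437, -0.94850264],
       [ 0.        ,  0.        ,  0.        ,  1.        ]])}
{'t': 0.1, 'qpos': array([ 1.57009506e+00,  3.59340970e-01,  1.11683700e-02, -2.80472818e-04,
       -1.22409712e+00, -2.88096125e-01]), 'dq': array([-0.00248146, -0.00328717,  0.00177977,  0.00038312,  0.00216742,
        0.00283896]), 'joint_torque': array([-7.84556669e-04, -5.84765124e+01,  2.94109136e+01,  6.95455626e+00,
       -3.16758407e-03, -6.46419451e-07]), 'tcp_pos': array([0.19216086, 0.64666949, 0.25245356]), 'eef_rot': array([ 7.47985026e-04,  9.89585461e-01, -1.43944623e-01, -2.50007961e-05]), 'force': array([-0.595917  ,  0.34671922, -0.00785453]), 'torque': array([-0.02936877,  0.01337312,  0.03234259]), 'finger_force': 0.0, 'gripper_width': 1.0003129025802322}
```

View pics/top0.png

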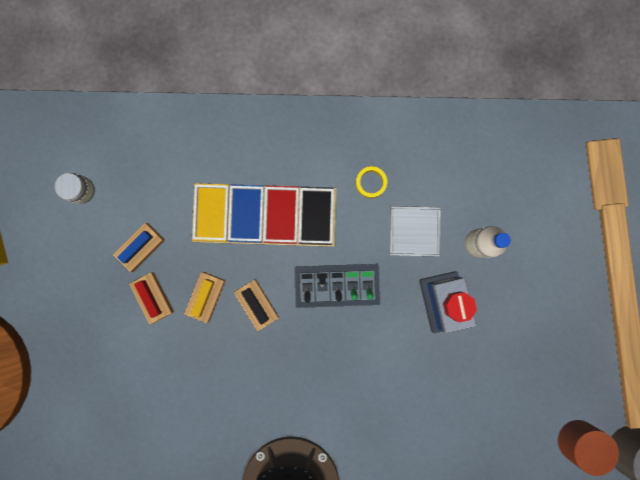

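View pics/side0.png

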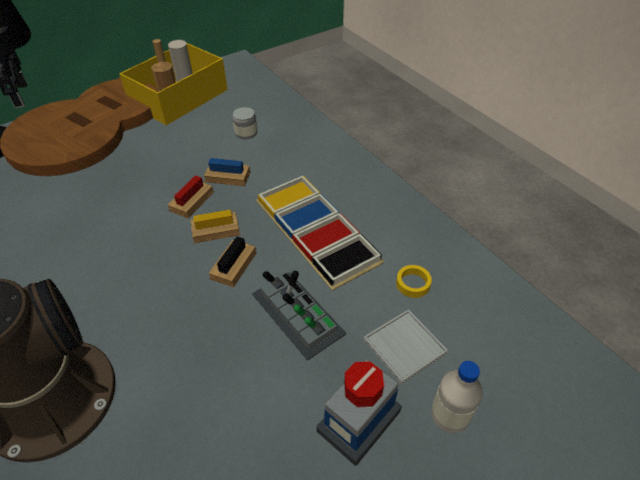

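The top view shows all four blocks at left: blue (138,247), red (151,298), yellow (204,297) and black (257,304). The slots run Y/B/R/K at (211..317,214). The switches are at about (337,286), with the greens at 354 and 369 leaning towards the robot (off). The tin and cap are at (460,306), the tray at (415,231), the tape at (371,181) and the bottle at (487,241).

```bash
cat > h.py <<'E'
import cv2, numpy as np
from workcell import *
def cam(n):
    m=camera_model(n); f=240/np.tan(np.radians(m["fovy"]/2)); return f,m["cx"],m["cy"],np.array(m["extrinsics"])
def ray(n,u,v):
    f,cx,cy,E=cam(n); R=E[:3,:3]; o=-R.T@E[:3,3]
    d=R.T@np.array([(u-cx)/f,-(v-cy)/f,-1]); return o,d
def onz(n,uv,z):
    o,d=ray(n,*uv); return o+d*(z-o[2])/d[2]
def proj(n,p):
    f,cx,cy,E=cam(n); c=E[:3,:3]@np.asarray(p)+E[:3,3]; return np.array([cx+f*c[0]/-c[2],cy-f*c[1]/-c[2]])
def tri(uv1,uv2):
    o1,d1=ray("top",*uv1);o2,d2=ray("side",*uv2)
    s=np.linalg.lstsq(np.c_[d1,-d2],o2-o1,rcond=None)[0]; a=o1+d1*s[0];b=o2+d2*s[1]
    return (a+b)/2,np.linalg.norm(a-b)
def hsv(img): return cv2.cvtColor(img,cv2.COLOR_BGR2HSV)
def mask(img,c):
    h,s,v=[hsv(img)[...,i].astype(int) for i in range(3)]
    return {"red":((h<6)|(h>172))&(s>170)&(v>80),"blue":(h>105)&(h<122)&(s>150)&(v>60),"yellow":(h>18)&(h<32)&(s>170)&(v>120),
     "black":(v<50),"wood":(h>8)&(h<20)&(s>60)&(v>110),"green":(h>45)&(h<80)&(s>120)&(v>60)}[c].astype(np.uint8)
def blobs(n,img,c,z,box,amin=30):
    m=mask(img,c); b=np.zeros_like(m); x0,y0,x1,y1=box; b[y0:y1,x0:x1]=m[y0:y1,x0:x1]
    out=[]
    for k in cv2.findContours(b,cv2.RETR_EXTERNAL,cv2.CHAIN_APPROX_NONE)[0]:
        if cv2.contourArea(k)<amin: continue
        p=np.array([onz(n,q[0],z)[:2] for q in k],np.float32)*1000
        r=cv2.minAreaRect(p); pts=cv2.boxPoints(r); e=[pts[1]-pts[0],pts[2]-pts[1]]; e=max(e,key=np.linalg.norm)
        mm=cv2.moments(k); out.append((c,np.round(r[0],1),np.round(r[1],1),round(float(np.degrees(np.arctan2(e[1],e[0]))%180),1),(round(mm['m10']/mm['m00'],1),round(mm['m01']/mm['m00'],1))))
    return out
E
python3 - <<'E'
from h import *
t=cv2.imread("pics/top0.png"); s=cv2.imread("pics/side0.png")
for c in("red","blue","yellow","black"):
    print("TOP blk",*blobs("top",t,c,.054,(90,215,290,345)),sep="\n ")
    print("TOP slot",*blobs("top",t,c,.005+.006,(185,175,345,255),200),sep="\n ")
    print("SIDE blk",*blobs("side",s,c,.044,(160,140,262,300)),sep="\n ")
print(*blobs("top",t,"wood",.025,(90,215,290,345),150),sep="\n")
print(*blobs("top",t,"green",.08,(290,255,390,315),5),sep="\n")
print(*blobs("top",t,"red",.161,(430,280,490,330)),sep="\n")
print(*blobs("top",t,"yellow",.024,(350,160,390,200)),sep="\n")
for q in((390,207),(440,207),(441,256),(390,257)): print("tray",onz("top",q,.012))
for q in((192,184),(335,187),(333,246),(192,243)): print("rack",onz("top",q,.02))
a=cv2.resize(t[250:345,285:485],None,fx=4,fy=4,interpolation=cv2.INTER_CUBIC)
b=cv2.resize(s[250:450,240:440],None,fx=4,fy=4,interpolation=cv2.INTER_CUBIC)[:600]
cv2.imwrite("pics/c1.png",a);cv2.imwrite("pics/c2.png",b[80:])
E
```

```text
TOP blk
 ('red', array([444.4, 345.5]), array([88.4, 19.8]), 28.5, (146.2, 298.9))
 ('red', array([620.1,  40.8]), array([54.3, 51.9]), 1.1, (278.3, 226.6))
TOP slot
 ('red', array([653.4,  38.3]), array([ 64.8, 118. ]), 179.6, (280.6, 214.3))
SIDE blk
 ('red', array([446.4, 354.2]), array([89.2, 18.6]), 29.5, (187.2, 186.8))
TOP blk
 ('blue', array([565.4, 378.4]), array([20.1, 85.9]), 136.6, (133.7, 246.9))
 ('blue', array([619.8, 118.5]), array([51.9, 61.3]), 91.1, (245.2, 226.0))
TOP slot
 ('blue', array([654.1, 124. ]), array([ 64. , 117.8]), 179.3, (245.6, 213.4))
SIDE blk
 ('blue', array([561.2, 379.3]), array([45.7, 86.7]), 136.5, (224.1, 162.5))
TOP blk
 ('yellow', array([448.5, 215.8]), array([24. , 88.9]), 159.7, (201.3, 298.0))
 ('yellow', array([619.4, 201.1]), array([49.6, 61.6]), 91.1, (210.0, 225.5))
TOP slot
 ('yellow', array([655.3, 209.9]), array([ 65. , 118.8]), 179.6, (210.4, 212.1))
SIDE blk
 ('yellow', array([451.8, 223.6]), array([21.6, 88. ]), 160.0, (212.1, 215.5))
TOP blk
 ('black', array([433.8,  90.5]), array([84.9, 20.4]), 33.1, (254.9, 305.6))
TOP slot

[... 582 characters left out ...]
174. ]), array([20.5, 11.4]), 0.8, (369.3, 294.5))
('green', array([ 513. , -167.7]), array([ 9.1, 22.9]), 91.1, (367.0, 274.0))
('green', array([ 512.3, -133.3]), array([ 9.1, 22.9]), 91.1, (352.2, 274.1))
('red', array([ 449.1, -358.9]), array([62. , 59.2]), 54.0, (460.4, 306.9))
('yellow', array([ 736.3, -178.9]), array([72. , 74.1]), 136.1, (370.9, 181.7))
tray [ 0.67586137 -0.22802878  0.012     ]
tray [ 0.67814615 -0.34988884  0.012     ]
tray [ 0.55873055 -0.35327067  0.012     ]
tray [ 0.55394284 -0.22955026  0.012     ]
rack [0.72207966 0.25500959 0.02      ]
rack [ 0.72121472 -0.09278185  0.02      ]
rack [ 0.57775742 -0.09044658  0.02      ]
rack [0.57853672 0.2506688  0.02      ]
```

View pics/c1.png

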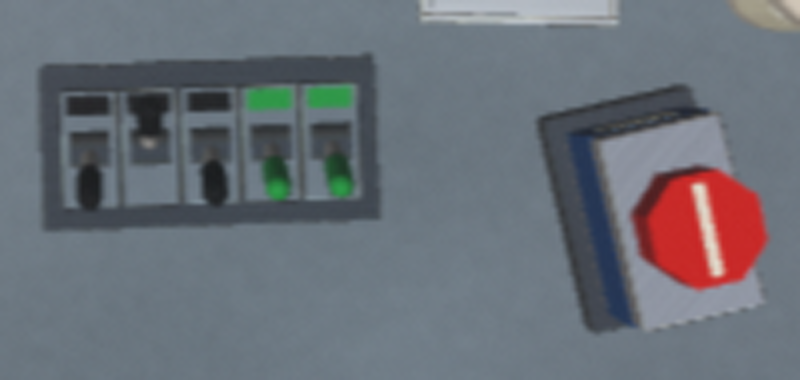

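View pics/c2.png

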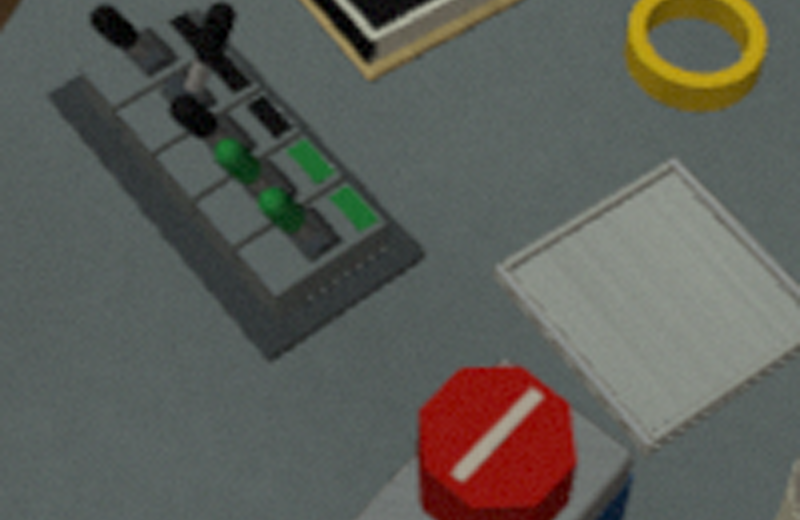

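The crops show both green handle tips leaning towards the robot at top-view crop (277,190) and (341,186), with the on-pads on the far (+x) side. The cap's stripe runs from (698,183) to (717,275) in the crop, roughly along world x.

```bash
cat >> h.py <<'E'
def stripe(n,img,box):
    x0,y0,x1,y1=box; h=hsv(img)[y0:y1,x0:x1]; m=((h[...,1]<90)&(h[...,2]>150)).astype(np.uint8)
    red=np.zeros_like(m); r=mask(img,"red")[y0:y1,x0:x1]
    hull=cv2.convexHull(np.vstack([c for c in cv2.findContours(r,0,2)[0] if cv2.contourArea(c)>50])); cv2.fillConvexPoly(red,hull,1)
    y,x=np.nonzero(m&red); return np.c_[x+x0,y+y0].astype(float)
def fitdir(n,p,z):
    w=np.array([onz(n,q,z)[:2] for q in p])*1000; vx,vy,a,b=cv2.fitLine(w.astype(np.float32),2,0,.01,.01).ravel()
    return np.round([a,b],1),round(float(np.degrees(np.arctan2(vy,vx))),1)
E
python3 - <<'E'
from h import *
t=cv2.imread("pics/top0.png"); s=cv2.imread("pics/side0.png")
pt=stripe("top",t,(435,285,485,330));ps=stripe("side",s,(335,350,395,415))
print(len(pt),len(ps),fitdir("top",pt,.161),fitdir("side",ps,.161),"tri",tri(pt.mean(0),ps.mean(0)))
# lever tips from crops
for a,b in(((277,193),(228,155)),((341,188),(271,201))):
    A=(285+a[0]/4,250+a[1]/4);B=(240+b[0]/4,270+b[1]/4); print("tip",A,B,tri(A,B))
for c in("red","blue","yellow"):
    A=blobs("top",t,c,.011,(185,175,345,255),200)[0];B=[q for q in blobs("side",s,c,.011,(255,170,385,290),200)]
    print(c,B[0][1:],tri(A[4],B[0][4]))
for q in((40,68),(374,55),(380,217),(44,230)): print("panel",onz("top",(285+q[0]/4,250+q[1]/4),.006))
for q in((308,0),(500,268),(652,448)): print("side tray/",onz("side",(240+q[0]/4,270+q[1]/4),.012))
E
```

```text
69 99 (array([ 448.4, -361.4], dtype=float32), 12.9) (array([ 447.5, -362.6], dtype=float32), 11.7) tri (array([ 0.44818196, -0.36192612,  0.15898513]), np.float64(0.00023791606070013875))
tip (354.25, 298.25) (297.0, 308.75) (array([ 0.45888297, -0.14043527,  0.07993315]), np.float64(0.0042665395199355145))
tip (370.25, 297.0) (307.75, 320.25) (array([ 0.4616563 , -0.1762158 ,  0.08194979]), np.float64(0.0021584792779055255))
red (array([656.2,  42.7]), array([ 55.5, 112.7]), 179.4, (325.1, 235.4)) (array([0.65243948, 0.03837722, 0.01527305]), np.float64(0.0005316532427797986))Traceback (most recent call last):
  File "<stdin>", line 9, in <module>
  File "h.py", line 26, in blobs
    p=np.array([onz(n,q[0],z)[:2] for q in k],np.float32)*1000
                ~~~^^^^^^^^^^
  File "h.py", line 9, in onz
    o,d=ray(n,*uv); return o+d*(z-o[2])/d[2]
        ~~~^^^^^^^
  File "h.py", line 6, in ray
    f,cx,cy,E=cam(n); R=E[:3,:3]; o=-R.T@E[:3,3]
              ~~~^^^
  File "h.py", line 4, in cam
    m=camera_model(n); f=240/np.tan(np.radians(m["fovy"]/2)); return f,m["cx"],m["cy"],np.array(m["extrinsics"])
ValueError: time passes only in moves, steps and waits
```

```bash
sed -i 's/^def cam(n):/import functools\n@functools.lru_cache\ndef cam(n):/' h.py
cat >> h.py <<'E'
def wrap(a): return (a+np.pi)%(2*np.pi)-np.pi
def now():
    s=sense(); w,x,y,z=s["eef_rot"]; return np.r_[s["tcp_pos"]*1000, 2*np.arctan2(y,x)]
def legs(wps,start=None,half=True):
    """wps: (x,y,z mm, theta deg or None) -> tool-frame shift/turn of each leg, each from the previous waypoint"""
    c=now() if start is None else np.array(start,float)
    for w in wps:
        th=c[3] if w[3] is None else np.radians(w[3])
        d=wrap(th-c[3])
        if half and abs(d)>np.pi/2: d=wrap(d+np.pi)
        v=np.array(w[:3])-c[:3]; k=c[3]
        print(w,"-> tx %.1f ty %.1f tz %.1f az %.3f"%(v@[np.cos(k),np.sin(k),0],v@[np.sin(k),-np.cos(k),0],-v[2],-d), " dist %.0f"%np.linalg.norm(v))
        c=np.r_[w[:3],c[3]+d]
E
python3 - <<'E'
from h import *
t=cv2.imread("pics/top0.png"); s=cv2.imread("pics/side0.png")
for c in("blue","yellow"):
    A=blobs("top",t,c,.011,(185,175,345,255),200)[0];B=[q for q in blobs("side",s,c,.011,(255,170,385,290),200)]
    print(c,B[0][1:],tri(A[4],B[0][4]))
for q in((40,68),(374,55),(380,217),(44,230)): print("panel",onz("top",(285+q[0]/4,250+q[1]/4),.006))
for q in((308,0),(500,268),(652,448)): print("side tray/",onz("side",(240+q[0]/4,270+q[1]/4),.012))
print(now())
legs([(444,346,120,28.5),(444,346,53,28.5),(444,346,130,28.5),(653,38.5,130,0),(653,38.5,75,0)])
E
```

```text
blue (array([657. , 127.3]), array([111.2,  53.5]), 0.1, (306.3, 214.3)) (array([0.65354928, 0.12300553, 0.01673692]), np.float64(0.0010077499845927696))
yellow (array([658.6, 213.9]), array([ 53.3, 112.7]), 179.2, (288.1, 195.2)) (array([0.65479576, 0.20930651, 0.01528872]), np.float64(6.491719681113605e-05))
panel [0.5252308  0.00092215 0.006     ]
panel [ 0.53704467 -0.20257928  0.006     ]
panel [ 0.43879419 -0.207551    0.006     ]
panel [ 0.42697462 -0.00357253  0.006     ]
side tray/ [ 0.5781012  -0.03646624  0.012     ]
side tray/ [ 0.55996932 -0.23571707  0.012     ]
side tray/ [ 0.55870345 -0.35395523  0.012     ]
[ 1.92160863e+02  6.46669486e+02  2.52453562e+02 -2.88892893e-01]
(444, 346, 120, 28.5) -> tx 327.1 ty 216.5 tz 132.5 az -0.786  dist 414
(444, 346, 53, 28.5) -> tx 0.0 ty 0.0 tz 67.0 az -0.000  dist 67
(444, 346, 130, 28.5) -> tx 0.0 ty 0.0 tz -77.0 az -0.000  dist 77
(653, 38.5, 130, 0) -> tx 36.9 ty 370.0 tz -0.0 az 0.497  dist 372
(653, 38.5, 75, 0) -> tx 0.0 ty 0.0 tz 55.0 az -0.000  dist 55
```

Emit:
{"api": "apply_moves", "payload": {
  "steps": "327 216.5 132 0 0 -0.786;327 216.5 132 0 0 -0.786;327 216.5 132 0 0 -0.786;327 216.5 132 0 0 -0.786;327 216.5 132 0 0 -0.786;327 216.5 132 0 0 -0.786;327 216.5 132 0 0 -0.786;327 216.5 132 0 0 -0.786",
  "hand": 55,
  "force": 40
}}

```text
t: 1.1
tcp_pos: [0.4447, 0.3435, 0.1198]
eef_rot: [0.001, 0.97, 0.244, -0.001]
force: [0.5, -0.2, -0.2]
gripper_width: 0.643
finger_force: 0.0
```

Emit:
{"api": "apply_moves", "payload": {
  "steps": "0 0 35 0 0 0;0 0 66 0 0 0;0 0 66 0 0 0"
}}

```text
t: 1.48
tcp_pos: [0.4428, 0.3456, 0.0535]
eef_rot: [0.001, 0.969, 0.246, -0.002]
force: [-0.1, -0.1, 0.5]
gripper_width: 0.646
finger_force: 0.0
```

Emit:
{"api": "apply_moves", "payload": {
  "steps": "0 0 0 0 0 0;0 0 0 0 0 0;0 0 0 0 0 0;0 0 0 0 0 0;0 0 -40 0 0 0;0 0 -78 0 0 0;0 0 -78 0 0 0",
  "hand": 0
}}

```text
t: 2.35
tcp_pos: [0.4452, 0.3479, 0.1368]
eef_rot: [-0.002, 0.969, 0.246, 0.002]
force: [0.2, -0.7, -2.2]
gripper_width: 0.249
finger_force: 39.8
```

```bash
python3 - <<'E'
from h import *
print(now(),sense()["gripper_width"],sense()["force"])
legs([(653,38.5,130,-.5),(653,38.5,63,-.5)])
E
```

```text
[445.19551746 347.86377406 136.82053334   0.49751594] 0.24862242241571722 [ 0.23327193 -0.65136674 -2.17631966]
(653, 38.5, 130, -0.5) -> tx 35.0 ty 371.0 tz 6.8 az 0.506  dist 373
(653, 38.5, 63, -0.5) -> tx 0.0 ty 0.0 tz 67.0 az -0.000  dist 67
```

Emit:
{"api": "apply_moves", "payload": {
  "steps": "35 371 5 0 0 0.506;35 371 5 0 0 0.506;35 371 5 0 0 0.506;35 371 5 0 0 0.506;35 371 5 0 0 0.506;35 371 5 0 0 0.506;35 371 5 0 0 0.506;35 371 5 0 0 0.506"
}}

```text
t: 3.35
tcp_pos: [0.651, 0.0364, 0.1271]
eef_rot: [0.0, 1.0, -0.005, -0.001]
force: [-0.5, 0.5, -1.5]
gripper_width: 0.247
finger_force: 40.1
```

Emit:
{"api": "apply_moves", "payload": {
  "steps": "0 0 0 0 0 0;0 0 0 0 0 0"
}}

```text
t: 3.6
tcp_pos: [0.6514, 0.0382, 0.1285]
eef_rot: [-0.0, 1.0, -0.004, 0.0]
force: [-0.6, 0.4, -2.7]
gripper_width: 0.246
finger_force: 40.1
```

```bash
python3 - <<'E'
from h import *
s=capture("top"); cv2.imwrite("pics/t1.png",s); print(now(),sense()["gripper_width"],sense()["force"])
legs([(653,38.5,90,-.5)])
E
```

```text
[ 6.51464421e+02  3.80604822e+01  1.28570442e+02 -7.19539353e-03] 0.24839674988206703 [-0.56945912  0.81021295 -1.72414662]
(653, 38.5, 90, -0.5) -> tx 1.5 ty -0.5 tz 38.6 az 0.002  dist 39
```

Emit:
{"api": "apply_moves", "payload": {
  "steps": "0.5 0 30 0 0 0;0.5 0 56 0 0 0;0.5 0 60 0 0 0;0.5 0 62 0 0 0;0.5 0 62 0 0 0"
}}

```text
t: 4.28
tcp_pos: [0.6518, 0.0375, 0.0679]
eef_rot: [0.0, 1.0, -0.004, -0.0]
force: [-4.9, 0.4, 4.5]
gripper_width: 0.245
finger_force: 41.2
```

Emit:
{"api": "apply_moves", "payload": {
  "steps": "0 0 0 0 0 0;0 0 0 0 0 0;0 0 0 0 0 0;0 0 -35 0 0 0;0 0 -70 0 0 0;0 0 -70 0 0 0",
  "hand": 50
}}

```text
t: 5.03
tcp_pos: [0.6542, 0.0374, 0.1397]
eef_rot: [-0.001, 1.0, -0.004, 0.003]
force: [-0.1, 0.3, -0.6]
gripper_width: 0.588
finger_force: 0.0
```

```bash
python3 - <<'E'
from h import *
t=capture("top"); s=capture("side"); cv2.imwrite("pics/t2.png",t);cv2.imwrite("pics/s2.png",s); print(now(),sense()["gripper_width"],sense()["force"])
for c in("blue","yellow","black"): print(*blobs("top",t,c,.054,(90,215,290,345)),sep="\n")
print(*blobs("top",t,"wood",.025,(90,215,290,345),150),sep="\n")
cv2.imwrite("pics/c3.png",np.hstack([cv2.resize(t[170:330,90:350],(520,320)),cv2.resize(s[130:290,240:380],(280,320))]))
legs([(449,216,120,159.7),(449,216,53,159.7)])
legs([(566,380,130,136.5),(566,380,53,136.5)])
E
```

```text
[ 6.52245835e+02  3.70141672e+01  1.36458891e+02 -9.03472046e-03] 0.5825496429279731 [ 0.25851523 -0.70455869 -0.51440289]
('blue', array([615. , 118.4]), array([42.5, 61.3]), 91.1, (245.8, 229.3))
('yellow', array([448.6, 215.5]), array([24.8, 88.5]), 159.4, (201.7, 298.1))
('yellow', array([603. , 194.6]), array([16.5, 49.4]), 91.1, (215.4, 233.4))
('black', array([394.5, 455.5]), array([113.9,  11.7]), 2.2, (98.4, 315.9))
('black', array([434.2,  90.4]), array([82.9, 18.8]), 33.4, (255.0, 305.4))
('black', array([475.1, 299.2]), array([285.7,  85.7]), 10.1, (168.3, 294.7))
('black', array([637.5,  46.2]), array([ 9.4, 51.3]), 111.7, (278.8, 218.1))
('wood', array([433.,  92.]), array([109.8,  60.8]), 33.2, (255.8, 304.8))
('wood', array([449.3, 216.2]), array([ 63.3, 111.5]), 159.4, (207.0, 295.7))
('wood', array([623.3,  43.2]), array([53.2, 53.1]), 1.2, (278.8, 229.5))
(449, 216, 120, 159.7) -> tx -204.9 ty -177.1 tz 16.5 az 0.345  dist 271
(449, 216, 53, 159.7) -> tx 0.0 ty 0.0 tz 67.0 az -0.000  dist 67
(566, 380, 130, 136.5) -> tx -89.3 ty -342.2 tz 6.5 az 0.750  dist 354
(566, 380, 53, 136.5) -> tx 0.0 ty 0.0 tz 77.0 az -0.000  dist 77
```

View pics/c3.png

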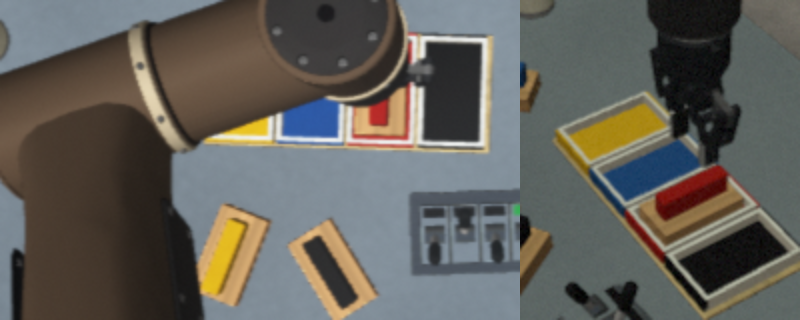

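The crop shows the red block seated in the red slot, with yellow and black still on the bench where they started. Next is yellow.

Emit:
{"api": "apply_moves", "payload": {
  "steps": "-204.9 -177 10 0 0 0.345;-204.9 -177 16 0 0 0.345;-204.9 -177 16 0 0 0.345;-204.9 -177 16 0 0 0.345;-204.9 -177 16 0 0 0.345;-204.9 -177 16 0 0 0.345;-204.9 -177 16 0 0 0.345"
}}

```text
t: 6.0
tcp_pos: [0.449, 0.2155, 0.1198]
eef_rot: [0.0, 0.984, -0.176, -0.0]
force: [0.8, -0.2, -0.4]
gripper_width: 0.584
finger_force: 0.0
```

Emit:
{"api": "apply_moves", "payload": {
  "steps": "0 0 35 0 0 0;0 0 66 0 0 0;0 0 66 0 0 0;0 0 66 0 0 0"
}}

```text
t: 6.5
tcp_pos: [0.4498, 0.2156, 0.0549]
eef_rot: [0.0, 0.984, -0.176, 0.0]
force: [0.3, -0.5, -0.1]
gripper_width: 0.583
finger_force: 0.0
```

Emit:
{"api": "apply_moves", "payload": {
  "steps": "0 0 0 0 0 0;0 0 0 0 0 0;0 0 0 0 0 0;0 0 0 0 0 0;0 0 -40 0 0 0;0 0 -78 0 0 0;0 0 -78 0 0 0;0 0 -78 0 0 0",
  "hand": 0
}}

```text
t: 7.5
tcp_pos: [0.4483, 0.2155, 0.1319]
eef_rot: [-0.0, 0.984, -0.176, -0.0]
force: [-0.7, 0.1, -2.2]
gripper_width: 0.249
finger_force: 42.0
```

```bash
python3 - <<'E'
from h import *
print(now(),sense()["gripper_width"],sense()["force"])
legs([(654,208.5,130,-.5)])
E
```

```text
[ 4.48341266e+02  2.15465675e+02  1.31935925e+02 -3.54158826e-01] 0.24858152951929768 [-0.71883575  0.13492325 -2.20504682]
(654, 208.5, 130, -0.5) -> tx 195.3 ty -64.8 tz 1.9 az -0.345  dist 206
```

Emit:
{"api": "apply_moves", "payload": {
  "steps": "195.3 -64.8 2 0 0 -0.345;195.3 -64.8 2 0 0 -0.345;195.3 -64.8 2 0 0 -0.345;195.3 -64.8 2 0 0 -0.345;195.3 -64.8 2 0 0 -0.345;195.3 -64.8 2 0 0 -0.345;195.3 -64.8 2 0 0 -0.345"
}}

```text
t: 8.38
tcp_pos: [0.6536, 0.2091, 0.1302]
eef_rot: [0.0, 1.0, -0.004, -0.0]
force: [-0.2, -0.2, -1.7]
gripper_width: 0.25
finger_force: 42.0
```

Emit:
{"api": "apply_moves", "payload": {
  "steps": "0 0 30 0 0 0;0 0 54 0 0 0;0 0 59 0 0 0;0 0 62 0 0 0;0 0 62 0 0 0"
}}

```text
t: 9.0
tcp_pos: [0.655, 0.2093, 0.0693]
eef_rot: [-0.0, 1.0, -0.004, 0.001]
force: [0.4, -0.1, -1.4]
gripper_width: 0.248
finger_force: 41.9
```

Emit:
{"api": "apply_moves", "payload": {
  "steps": "0 0 1.5 0 0 0;0 0 1.5 0 0 0"
}}

```text
t: 9.25
tcp_pos: [0.6547, 0.209, 0.0672]
eef_rot: [-0.0, 1.0, -0.004, 0.0]
force: [-0.4, 0.1, -2.3]
gripper_width: 0.25
finger_force: 41.9
```

Emit:
{"api": "apply_moves", "payload": {
  "steps": "0 0 0 0 0 0;0 0 0 0 0 0;0 0 0 0 0 0;0 0 -35 0 0 0;0 0 -70 0 0 0;0 0 -70 0 0 0;0 0 -70 0 0 0",
  "hand": 50
}}

```text
t: 10.12
tcp_pos: [0.6543, 0.2088, 0.1366]
eef_rot: [-0.0, 1.0, -0.005, -0.0]
force: [-0.2, -0.7, -0.1]
gripper_width: 0.585
finger_force: 0.0
```

```bash
python3 - <<'E'
from h import *
t=capture("top"); s=capture("side"); cv2.imwrite("pics/t3.png",t);cv2.imwrite("pics/s3.png",s); print(now(),sense()["gripper_width"],sense()["force"])
print(*blobs("top",t,"black",.054,(215,270,290,345)),sep="\n")
print(*blobs("top",t,"wood",.025,(215,270,290,345),150),sep="\n")
print(*blobs("side",s,"blue",.044,(190,140,262,200)),sep="\n")
print(*blobs("side",cv2.imread("pics/side0.png"),"blue",.044,(190,140,262,200)),sep="\n")
legs([(566,380,130,136.5)])
E
```

```text
[ 6.53983195e+02  2.08602656e+02  1.35680114e+02 -8.97896165e-03] 0.5889063838418156 [ 0.27369318 -0.3891608   0.12178796]
('black', array([434.2,  90.7]), array([84.2, 20.3]), 33.4, (254.9, 305.4))
('wood', array([433.3,  91.6]), array([109.8,  62. ]), 33.1, (255.8, 304.8))
('blue', array([563., 378.]), array([45.7, 90.9]), 137.3, (227.3, 164.3))
('blue', array([561.2, 379.3]), array([45.7, 86.7]), 136.5, (224.1, 162.5))
(566, 380, 130, 136.5) -> tx -89.5 ty -170.6 tz 5.7 az 0.750  dist 193
```

Emit:
{"api": "apply_moves", "payload": {
  "steps": "-89.5 -170.6 5 0 0 0.75;-89.5 -170.6 5 0 0 0.75;-89.5 -170.6 5 0 0 0.75;-89.5 -170.6 5 0 0 0.75;-89.5 -170.6 5 0 0 0.75;-89.5 -170.6 5 0 0 0.75;-89.5 -170.6 5 0 0 0.75;-89.5 -170.6 5 0 0 0.75"
}}

```text
t: 11.22
tcp_pos: [0.5671, 0.3795, 0.1318]
eef_rot: [-0.0, 0.929, -0.37, 0.0]
force: [0.1, -0.1, -0.8]
gripper_width: 0.582
finger_force: 0.0
```

Emit:
{"api": "apply_moves", "payload": {
  "steps": "0 0 40 0 0 0;0 0 76 0 0 0;0 0 76 0 0 0;0 0 76 0 0 0"
}}

```text
t: 11.72
tcp_pos: [0.5675, 0.3806, 0.0572]
eef_rot: [-0.001, 0.929, -0.37, 0.0]
force: [-0.7, 0.7, 0.2]
gripper_width: 0.582
finger_force: 0.0
```

Emit:
{"api": "apply_moves", "payload": {
  "steps": "0 0 0 0 0 0;0 0 0 0 0 0;0 0 0 0 0 0;0 0 0 0 0 0;0 0 -40 0 0 0;0 0 -78 0 0 0;0 0 -78 0 0 0;0 0 -78 0 0 0",
  "hand": 0
}}

```text
t: 12.72
tcp_pos: [0.566, 0.3799, 0.1333]
eef_rot: [0.0, 0.929, -0.371, -0.0]
force: [0.1, -0.5, -1.5]
gripper_width: 0.246
finger_force: 40.2
```

```bash
python3 - <<'E'
from h import *
print(now(),sense()["gripper_width"],sense()["force"])
legs([(653,123.5,140,-.5)])
s=capture("side"); cv2.imwrite("pics/s4.png",s)
cv2.imwrite("pics/c4.png",cv2.resize(s[0:300,130:400],(720,800))[100:700])
E
```

```text
[565.98670813 379.91565698 133.31571948  -0.75916657] 0.24619450804432572 [ 0.12103856 -0.49956439 -1.51893263]
(653, 123.5, 140, -0.5) -> tx 239.6 ty 126.1 tz -6.7 az -0.750  dist 271
```

View pics/c4.png

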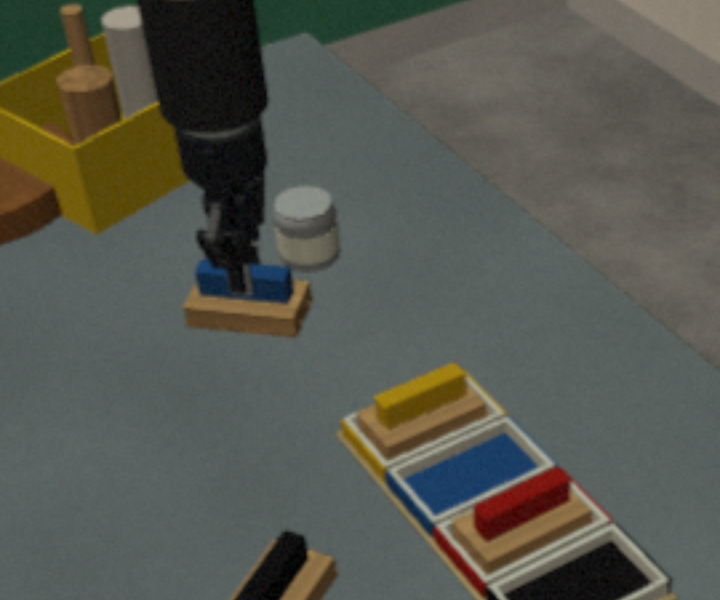

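The crop shows yellow seated and the blue block held level.

Emit:
{"api": "apply_moves", "payload": {
  "steps": "239.6 126.1 -8 0 0 -0.75;239.6 126.1 -8 0 0 -0.75;239.6 126.1 -8 0 0 -0.75;239.6 126.1 -8 0 0 -0.75;239.6 126.1 -8 0 0 -0.75;239.6 126.1 -8 0 0 -0.75;239.6 126.1 -8 0 0 -0.75;239.6 126.1 -8 0 0 -0.75"
}}

```text
t: 13.78
tcp_pos: [0.6533, 0.1249, 0.1413]
eef_rot: [0.0, 1.0, -0.004, -0.0]
force: [-0.2, 0.7, -2.1]
gripper_width: 0.247
finger_force: 40.1
```

Emit:
{"api": "apply_moves", "payload": {
  "steps": "0 0 35 0 0 0;0 0 62 0 0 0;0 0 68 0 0 0;0 0 70 0 0 0;0 0 70 0 0 0"
}}

```text
t: 14.4
tcp_pos: [0.6543, 0.1245, 0.0729]
eef_rot: [-0.0, 1.0, -0.004, 0.001]
force: [0.6, -0.1, -2.7]
gripper_width: 0.249
finger_force: 40.1
```

Emit:
{"api": "apply_moves", "payload": {
  "steps": "0 1 3 0 0 0;0 1 3 0 0 0;0 1 3 0 0 0"
}}

```text
t: 14.78
tcp_pos: [0.6538, 0.1228, 0.0691]
eef_rot: [-0.0, 1.0, -0.004, 0.0]
force: [0.5, -0.7, -2.5]
gripper_width: 0.247
finger_force: 40.1
```

Emit:
{"api": "apply_moves", "payload": {
  "steps": "0 0 0 0 0 0;0 0 0 0 0 0;0 0 0 0 0 0;0 0 -35 0 0 0;0 0 -70 0 0 0;0 0 -70 0 0 0;0 0 -70 0 0 0",
  "hand": 50
}}

```text
t: 15.65
tcp_pos: [0.6534, 0.1229, 0.1386]
eef_rot: [-0.0, 1.0, -0.004, -0.0]
force: [0.2, 0.2, -0.5]
gripper_width: 0.582
finger_force: 0.0
```

```bash
python3 - <<'E'
from h import *
t=capture("top"); s=capture("side"); cv2.imwrite("pics/t5.png",t);cv2.imwrite("pics/s5.png",s); print(now(),sense()["gripper_width"],sense()["force"])
print(*blobs("top",t,"black",.054,(215,270,290,345)),sep="\n")
print(*blobs("top",t,"wood",.025,(215,270,290,345),150),sep="\n")
legs([(433.5,91,120,33.2)])
E
```

```text
[ 6.53091343e+02  1.22689638e+02  1.37758166e+02 -8.93077962e-03] 0.5869488451594657 [-0.03348683 -0.76869706 -0.39041838]
('black', array([434.1,  90.5]), array([82.9, 19.5]), 33.5, (255.1, 305.5))
('wood', array([433.1,  92.1]), array([109.6,  60.8]), 33.2, (255.8, 304.8))
(433.5, 91, 120, 33.2) -> tx -219.3 ty 33.6 tz 17.8 az -0.588  dist 223
```

Emit:
{"api": "apply_moves", "payload": {
  "steps": "-219.3 33.6 10 0 0 -0.588;-219.3 33.6 18 0 0 -0.588;-219.3 33.6 18 0 0 -0.588;-219.3 33.6 18 0 0 -0.588;-219.3 33.6 18 0 0 -0.588;-219.3 33.6 18 0 0 -0.588;-219.3 33.6 18 0 0 -0.588"
}}

```text
t: 16.62
tcp_pos: [0.4349, 0.0915, 0.1206]
eef_rot: [0.0, 0.958, 0.285, -0.0]
force: [-0.5, -0.9, -1.3]
gripper_width: 0.584
finger_force: 0.0
```

Emit:
{"api": "apply_moves", "payload": {
  "steps": "0 0 35 0 0 0;0 0 66 0 0 0;0 0 66 0 0 0;0 0 66 0 0 0"
}}

```text
t: 17.12
tcp_pos: [0.4348, 0.0915, 0.0553]
eef_rot: [0.0, 0.958, 0.286, 0.0]
force: [0.3, 1.0, 0.5]
gripper_width: 0.585
finger_force: 0.0
```

Emit:
{"api": "apply_moves", "payload": {
  "steps": "0 0 0 0 0 0;0 0 0 0 0 0;0 0 0 0 0 0;0 0 0 0 0 0;0 0 -40 0 0 0;0 0 -85 0 0 0;0 0 -85 0 0 0;0 0 -85 0 0 0",
  "hand": 0
}}

```text
t: 18.12
tcp_pos: [0.4336, 0.091, 0.1396]
eef_rot: [-0.0, 0.958, 0.285, 0.0]
force: [0.5, -0.2, -1.6]
gripper_width: 0.251
finger_force: 40.2
```

```bash
python3 - <<'E'
from h import *
print(now(),sense()["gripper_width"],sense()["force"])
legs([(652.5,-47,140,-.5)])
E
```

```text
[433.55045262  91.04141086 139.57800673   0.5787442 ] 0.2506121112114278 [ 0.52742332 -0.20124539 -1.60234684]
(652.5, -47, 140, -0.5) -> tx 107.8 ty 235.3 tz -0.4 az 0.587  dist 259
```

Emit:
{"api": "apply_moves", "payload": {
  "steps": "107.8 235.3 0 0 0 0.587;107.8 235.3 0 0 0 0.587;107.8 235.3 0 0 0 0.587;107.8 235.3 0 0 0 0.587;107.8 235.3 0 0 0 0.587;107.8 235.3 0 0 0 0.587;107.8 235.3 0 0 0 0.587;107.8 235.3 0 0 0 0.587"
}}

```text
t: 19.12
tcp_pos: [0.6523, -0.0458, 0.1401]
eef_rot: [-0.0, 1.0, -0.003, 0.0]
force: [-0.5, -0.3, -1.2]
gripper_width: 0.246
finger_force: 40.4
```

Emit:
{"api": "apply_moves", "payload": {
  "steps": "0 0 35 0 0 0;0 0 62 0 0 0;0 0 69 0 0 0;0 0 72 0 0 0;0 0 72 0 0 0;0 0 72 0 0 0"
}}

```text
t: 19.88
tcp_pos: [0.6537, -0.0465, 0.0689]
eef_rot: [-0.0, 1.0, -0.004, 0.001]
force: [-0.2, -0.5, -2.2]
gripper_width: 0.248
finger_force: 40.4
```

Emit:
{"api": "apply_moves", "payload": {
  "steps": "0 0 1 0 0 0;0 0 1 0 0 0;0 0 0 0 0 0;0 0 -35 0 0 0;0 0 -90 0 0 0;0 0 -100 0 0 0;0 0 -100 0 0 0",
  "hand": 50
}}

```text
t: 20.75
tcp_pos: [0.6535, -0.0466, 0.1688]
eef_rot: [-0.0, 1.0, -0.004, 0.001]
force: [-1.1, -0.2, 0.1]
gripper_width: 0.582
finger_force: 0.0
```

```bash
python3 - <<'E'
from h import *
print(now(),sense()["gripper_width"],sense()["force"])
legs([(428,-160,170,3.3),(428,-160,87,3.3),(485,-157,87,3.3)],half=False)
t=capture("top"); s=capture("side"); cv2.imwrite("pics/t6.png",t);cv2.imwrite("pics/s6.png",s)
E
```

```text
[ 6.53453943e+02 -4.65865165e+01  1.68842608e+02 -7.92580883e-03] 0.5820966396273017 [-1.13251325 -0.22924176  0.14125773]
(428, -160, 170, 3.3) -> tx -224.5 ty 115.2 tz -1.2 az -0.066  dist 252
(428, -160, 87, 3.3) -> tx 0.0 ty 0.0 tz 83.0 az -0.000  dist 83
(485, -157, 87, 3.3) -> tx 57.1 ty 0.3 tz -0.0 az -0.000  dist 57
```

Emit:
{"api": "apply_moves", "payload": {
  "steps": "-224.5 115.2 -1 0 0 -0.066;-224.5 115.2 -1 0 0 -0.066;-224.5 115.2 -1 0 0 -0.066;-224.5 115.2 -1 0 0 -0.066;-224.5 115.2 -1 0 0 -0.066;-224.5 115.2 -1 0 0 -0.066;-224.5 115.2 -1 0 0 -0.066",
  "hand": 20
}}

```text
t: 21.72
tcp_pos: [0.4285, -0.1598, 0.1683]
eef_rot: [0.0, 1.0, 0.029, -0.0]
force: [-0.5, 0.3, 0.3]
gripper_width: 0.237
finger_force: 0.0
```

Emit:
{"api": "apply_moves", "payload": {
  "steps": "0 0 40 0 0 0;0 0 80 0 0 0;0 0 83 0 0 0;0 0 83 0 0 0"
}}

```text
t: 22.22
tcp_pos: [0.4286, -0.1599, 0.0862]
eef_rot: [0.0, 1.0, 0.03, -0.0]
force: [0.0, 0.2, 0.7]
gripper_width: 0.237
finger_force: 0.0
```

```bash
python3 - <<'E'
from h import *
print(now(),sense()["gripper_width"],sense()["force"])
legs([(485,-157,87,3.3)],half=False)
s=capture("side"); t=capture("top")
cv2.imwrite("pics/c5.png",np.hstack([cv2.resize(s[170:370,200:400],(400,400)),cv2.resize(t[170:330,240:400],(400,400))]))
E
```

```text
[ 4.28630306e+02 -1.59942011e+02  8.62185693e+01  5.91441760e-02] 0.2366991949580313 [0.04159365 0.1653927  0.73435294]
(485, -157, 87, 3.3) -> tx 56.4 ty 0.4 tz -0.8 az 0.002  dist 56
```

View pics/c5.png

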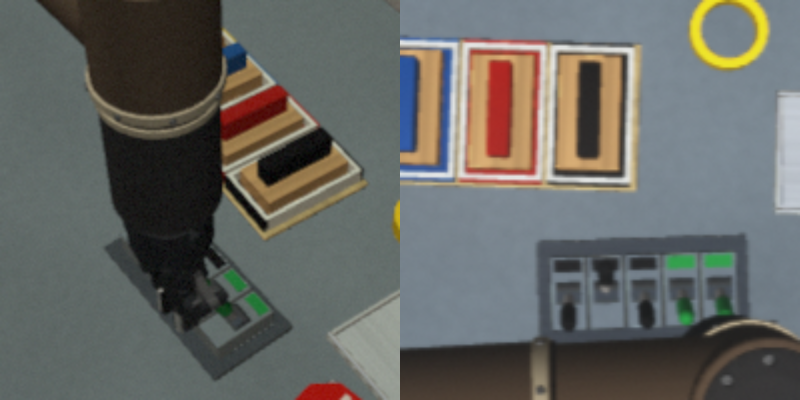

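The blue, red and black blocks sit flat in their slots, and the gripper is behind the two green levers. Pushing them now.

Emit:
{"api": "apply_moves", "payload": {
  "steps": "12 0 0 0 0 0;24 0 0 0 0 0;36 0 0 0 0 0;46 0 0 0 0 0;52 0 0 0 0 0;56 0 0 0 0 0;56 0 0 0 0 0"
}}

```text
t: 23.2
tcp_pos: [0.4838, -0.1568, 0.0855]
eef_rot: [-0.0, 1.0, 0.029, -0.0]
force: [-1.4, -0.6, 0.2]
gripper_width: 0.237
finger_force: 0.7
```

Emit:
{"api": "apply_moves", "payload": {
  "steps": "3 0 0 0 0 0;6 0 0 0 0 0;6 0 0 0 0 0"
}}

```text
t: 23.58
tcp_pos: [0.486, -0.1567, 0.085]
eef_rot: [-0.0, 1.0, 0.029, -0.003]
force: [-11.3, 0.6, 5.3]
gripper_width: 0.234
finger_force: 6.4
```

Emit:
{"api": "apply_moves", "payload": {
  "steps": "-15 0 0 0 0 0;-40 0 0 0 0 0;-40 0 -50 0 0 0;-40 0 -110 0 0 0;-40 0 -130 0 0 0;-40 0 -130 0 0 0"
}}

```text
t: 24.32
tcp_pos: [0.4512, -0.1587, 0.2183]
eef_rot: [-0.0, 1.0, 0.029, 0.004]
force: [-0.8, 0.3, 0.6]
gripper_width: 0.237
finger_force: 0.0
```

```bash
python3 - <<'E'
from h import *
print(now(),sense()["gripper_width"],sense()["force"])
legs([(448,-362,215,-77.7),(448,-362,150,-77.7)],half=False)
s=capture("side"); t=capture("top")
cv2.imwrite("pics/t7.png",t);cv2.imwrite("pics/s7.png",s)
cv2.imwrite("pics/c6.png",np.hstack([cv2.resize(s[230:370,220:360],(400,400),interpolation=2),cv2.resize(t[170:330,240:400],(400,400),interpolation=2)]))
E
```

```text
[ 4.51198033e+02 -1.58706068e+02  2.18264495e+02  5.86537059e-02] 0.23701170225944426 [-0.78469375  0.26165393  0.61042189]
(448, -362, 215, -77.7) -> tx -15.1 ty 202.8 tz 3.3 az 1.415  dist 203
(448, -362, 150, -77.7) -> tx 0.0 ty 0.0 tz 65.0 az -0.000  dist 65
```

View pics/c6.png

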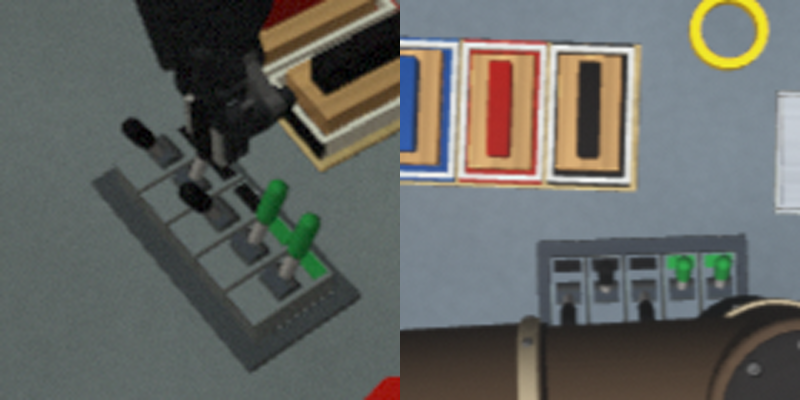

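Both greens lean to the on side and the black levers are unchanged. Moving above the cap, then checking all slots before opening it.

Emit:
{"api": "apply_moves", "payload": {
  "steps": "-15 203 3 0 0 0.18;-15 203 3 0 0 0.36;-15 203 3 0 0 0.54;-15 203 3 0 0 0.72;-15 203 3 0 0 0.9;-15 203 3 0 0 1.08;-15 203 3 0 0 1.26;-15 203 3 0 0 1.415",
  "hand": 85
}}

```text
t: 25.42
tcp_pos: [0.4461, -0.3622, 0.211]
eef_rot: [0.0, 0.777, -0.63, -0.001]
force: [0.4, 0.1, 0.3]
gripper_width: 0.998
finger_force: 0.0
```

Emit:
{"api": "apply_moves", "payload": {
  "steps": "0 0 0 0 0 0;0 0 0 0 0 0;0 0 0 0 0 0"
}}

```text
t: 25.8
tcp_pos: [0.4464, -0.3623, 0.2125]
eef_rot: [0.0, 0.779, -0.627, -0.0]
force: [0.8, 0.3, 0.3]
gripper_width: 0.998
finger_force: 0.0
```

```bash
python3 - <<'E'
from h import *
print(now(),sense()["qpos"])
legs([(448,-362,149,-77.7)],half=False)
s=capture("side"); t=capture("top")
cv2.imwrite("pics/t8.png",t);cv2.imwrite("pics/s8.png",s)
cv2.imwrite("pics/c7.png",np.hstack([cv2.resize(s[130:450,240:440],(375,600),interpolation=2),cv2.resize(t[140:340,180:320],(420,600),interpolation=2)]))
E
```

```text
[ 446.44089637 -362.30802134  212.45853464   -1.35480835] [-3.41653035e-01  2.26039927e-01 -2.71676527e-01 -3.37688701e-05
 -1.07351873e+00  5.57657126e-01]
(448, -362, 149, -77.7) -> tx 0.0 ty -1.6 tz 63.5 az 0.001  dist 63
```

View pics/c7.png

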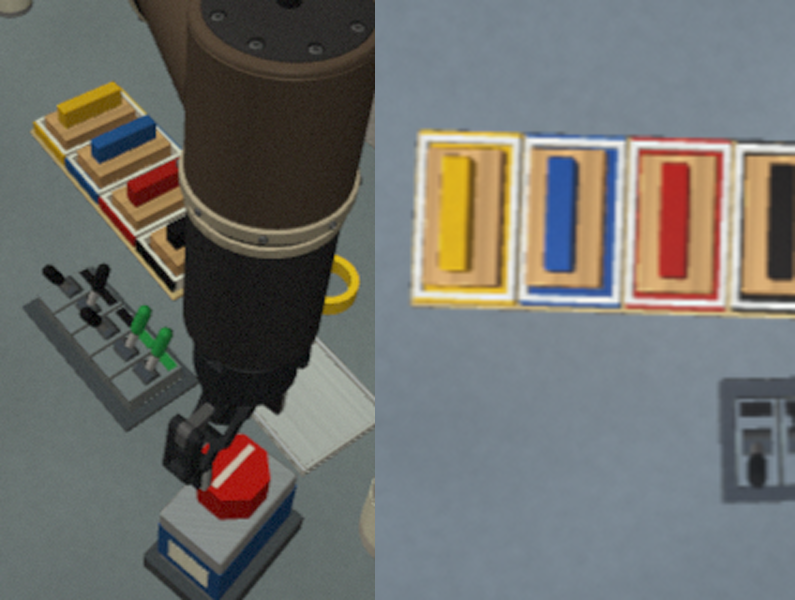

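All four blocks are flat in their own slots and both greens are on. Opening the tin.

Emit:
{"api": "apply_moves", "payload": {
  "steps": "0 -1.6 30 0 0 0;0 -1.6 55 0 0 0;0 -1.6 63 0 0 0;0 -1.6 63 0 0 0;0 -1.6 63 0 0 0"
}}

```text
t: 26.52
tcp_pos: [0.4487, -0.3624, 0.1509]
eef_rot: [-0.0, 0.779, -0.627, 0.001]
force: [0.0, -0.1, -1.2]
gripper_width: 0.996
finger_force: 0.0
```

Emit:
{"api": "apply_moves", "payload": {
  "steps": "0 0 0 0 0 0;0 0 0 0 0 0;0 0 0 0 0 0;0 0 0 0 0 0;0 0 0 0 0 0",
  "hand": 0,
  "force": 70
}}

```text
t: 27.15
tcp_pos: [0.4486, -0.3623, 0.151]
eef_rot: [-0.0, 0.779, -0.627, 0.001]
force: [-1.2, 2.2, 5.5]
gripper_width: 0.692
finger_force: 78.1
```

```bash
python3 - <<'E'
from h import *
s=sense();print(now(),s["gripper_width"],s["force"],s["torque"])
im=capture("side"); cv2.imwrite("pics/c8.png",cv2.resize(im[340:460,300:420],(600,600),interpolation=2))
E
```

```text
[ 448.57874314 -362.33269128  151.00151534   -1.35634104] 0.692286827805542 [-1.15574486  2.17438501  5.47158852] [ 0.40521561  0.23387232 -0.00715702]
```

View pics/c8.png

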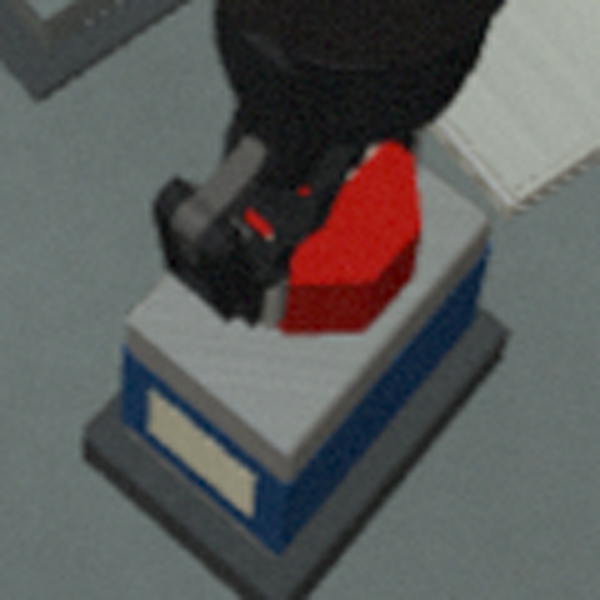

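The cap is gripped across its flats, with the fingertips near its lower edge and clear of the tin top. Pressing now.

Emit:
{"api": "apply_moves", "payload": {
  "steps": "0 0 3 0 0 0;0 0 6 0 0 0;0 0 9 0 0 0;0 0 9 0 0 0;0 0 9 0 0 0"
}}

```text
t: 27.82
tcp_pos: [0.4487, -0.3624, 0.1432]
eef_rot: [-0.0, 0.779, -0.627, 0.001]
force: [-3.4, 3.9, 15.4]
gripper_width: 0.688
finger_force: 79.0
```

Emit:
{"api": "apply_moves", "payload": {
  "steps": "0 0 1.5 0 0 0;0 0 2 0 0 0;0 0 2 0 0 0"
}}

```text
t: 28.2
tcp_pos: [0.4487, -0.3624, 0.1415]
eef_rot: [-0.0, 0.779, -0.627, 0.001]
force: [-4.7, 5.1, 17.6]
gripper_width: 0.688
finger_force: 79.2
```

Emit:
{"api": "apply_moves", "payload": {
  "steps": "0 0 0 0 0 -0.16;0 0 0 0 0 -0.32;0 0 0 0 0 -0.48;0 0 0 0 0 -0.64;0 0 0 0 0 -0.8;0 0 0 0 0 -0.96;0 0 0 0 0 -1.12;0 0 0 0 0 -1.25"
}}

```text
t: 29.2
tcp_pos: [0.4495, -0.3628, 0.1419]
eef_rot: [0.001, 0.999, -0.051, 0.002]
force: [-2.6, 3.5, 16.9]
gripper_width: 0.694
finger_force: 79.2
```

Emit:
{"api": "apply_moves", "payload": {
  "steps": "0 0 0 0 0 0;0 0 0 0 0 0"
}}

```text
t: 29.45
tcp_pos: [0.4495, -0.3631, 0.1419]
eef_rot: [0.001, 0.999, -0.053, 0.002]
force: [-3.3, 0.8, 16.9]
gripper_width: 0.692
finger_force: 79.3
```

```bash
python3 - <<'E'
from h import *
s=sense();print(now(),s["gripper_width"],s["force"],s["torque"],s["qpos"])
im=capture("side"); cv2.imwrite("pics/c9.png",cv2.resize(im[340:460,300:420],(600,600),interpolation=2))
E
```

```text
[ 4.49456784e+02 -3.63123200e+02  1.41929944e+02 -1.05447679e-01] 0.6916706821157632 [-3.34128256  0.75397514 16.85331852] [0.69760817 0.97800102 0.00447964] [-0.3401589   0.29468845 -0.35798068  0.00202014 -0.91364305  1.80427709]
```

View pics/c9.png

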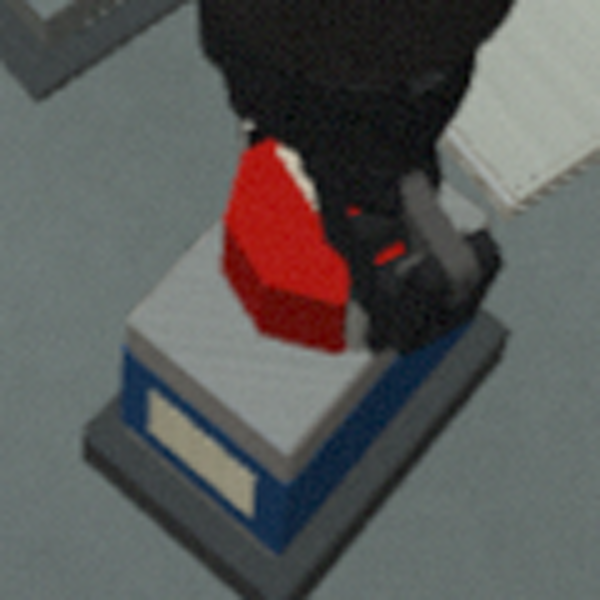

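The cap and its stripe turned with the gripper. Lifting gently.

Emit:
{"api": "apply_moves", "payload": {
  "steps": "0 0 -5 0 0 0;0 0 -10 0 0 0;0 0 -13 0 0 0;0 0 -16 0 0 0;0 0 -16 0 0 0"
}}

```text
t: 30.12
tcp_pos: [0.4483, -0.3621, 0.155]
eef_rot: [0.0, 0.999, -0.053, 0.0]
force: [1.2, -0.4, 2.3]
gripper_width: 0.695
finger_force: 77.6
```

Emit:
{"api": "apply_moves", "payload": {
  "steps": "0 0 -8 0 0 0;0 0 -16 0 0 0;0 0 -24 0 0 0;0 0 -36 0 0 0;0 0 -50 0 0 0;0 0 -70 0 0 0;0 0 -70 0 0 0"
}}

```text
t: 31.0
tcp_pos: [0.449, -0.3625, 0.2271]
eef_rot: [0.001, 0.999, -0.053, 0.002]
force: [0.0, -0.8, -0.4]
gripper_width: 0.689
finger_force: 77.3
```

```bash
python3 - <<'E'
from h import *
s=sense();print(now(),s["gripper_width"],s["force"],s["torque"])
t=capture("top");im=capture("side"); cv2.imwrite("pics/c10.png",np.hstack([cv2.resize(im[300:460,300:480],(450,400),interpolation=2),cv2.resize(t[150:350,330:530],(350,400))]))
g=cv2.imread("pics/top0.png")
h=hsv(g)[195:270,380:450]; m=((h[...,2]>140)&(h[...,1]<50)).astype(np.uint8)
k=max(cv2.findContours(m,0,1)[0],key=cv2.contourArea).reshape(-1,2)+[380,195]
w=np.array([onz("top",q,.012)[:2] for q in k],np.float32)*1000; print(cv2.minAreaRect(w))
legs([(617,-291,225,-1),(617,-291,35,-1)],half=False)
E
```

```text
[ 4.48955690e+02 -3.62510984e+02  2.27080129e+02 -1.06608656e-01] 0.6894880039847057 [ 0.01509064 -0.83332466 -0.44887277] [-0.04404046  0.0308323   0.04057984]
((621.2001342773438, -289.6381530761719), (123.50418090820312, 128.12417602539062), 88.6015625)
(617, -291, 225, -1) -> tx 160.5 ty -88.5 tz -0.1 az -0.089  dist 183
(617, -291, 35, -1) -> tx 0.0 ty 0.0 tz 190.0 az -0.000  dist 190
```

View pics/c10.png

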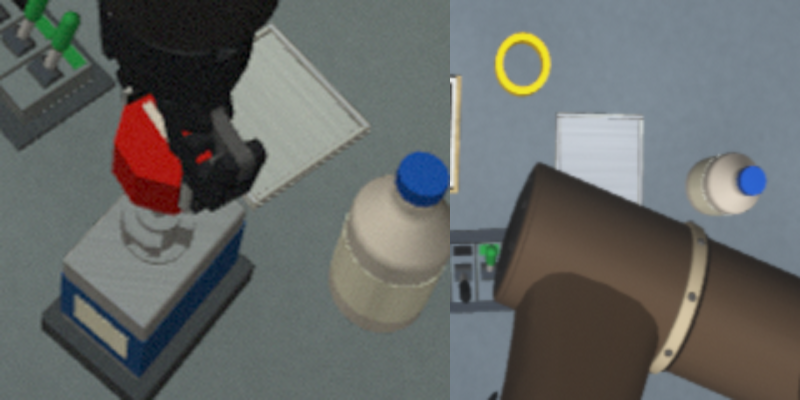

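The cap is free of the neck and upright in the gripper, with the bottle standing clear to the right. Moving to the tray.

Emit:
{"api": "apply_moves", "payload": {
  "steps": "45 -25 0 0 0 -0.05;95 -50 0 0 0 -0.1;135 -72 0 0 0 -0.106;160.5 -89.5 0 0 0 -0.106;160.5 -89.5 0 0 0 -0.106;160.5 -89.5 0 0 0 -0.106;160.5 -89.5 0 0 0 -0.106"
}}

```text
t: 31.98
tcp_pos: [0.6163, -0.2906, 0.2247]
eef_rot: [-0.0, 1.0, -0.001, -0.0]
force: [-0.6, -0.3, -0.6]
gripper_width: 0.689
finger_force: 77.2
```

Emit:
{"api": "apply_moves", "payload": {
  "steps": "0 0 40 0 0 0;0 0 85 0 0 0;0 0 130 0 0 0;0 0 155 0 0 0;0 0 170 0 0 0;0 0 170 0 0 0;0 0 170 0 0 0"
}}

```text
t: 32.85
tcp_pos: [0.618, -0.2906, 0.0563]
eef_rot: [0.0, 1.0, -0.0, 0.001]
force: [0.0, -0.2, -0.2]
gripper_width: 0.692
finger_force: 77.2
```

```bash
python3 - <<'E'
from h import *
s=sense();print(now(),s["gripper_width"],s["force"])
t=capture("top");im=capture("side"); cv2.imwrite("pics/c11.png",np.hstack([cv2.resize(im[280:440,330:510],(450,400),interpolation=2),cv2.resize(t[150:350,330:530],(350,400))]))
E
```

```text
[ 6.17952427e+02 -2.90551865e+02  5.62504158e+01 -7.42922898e-04] 0.6921215639200435 [ 0.00071143 -0.22481129 -0.17625125]
```

View pics/c11.png

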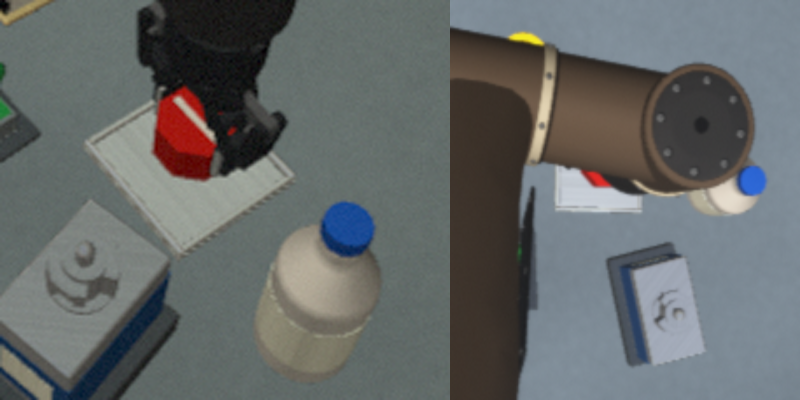

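The cap is level, centred over the tray, and the bottle is clear. Lowering to contact.

Emit:
{"api": "apply_moves", "payload": {
  "steps": "0 0 8 0 0 0;0 0 15 0 0 0;0 0 20 0 0 0;0 0 23 0 0 0;0 0 23 0 0 0"
}}

```text
t: 33.58
tcp_pos: [0.6172, -0.2901, 0.0316]
eef_rot: [0.0, 1.0, -0.0, -0.0]
force: [0.4, -0.0, 0.2]
gripper_width: 0.693
finger_force: 77.2
```

Emit:
{"api": "apply_moves", "payload": {
  "steps": "0 0 1 0 0 0;0 0 2 0 0 0;0 0 2 0 0 0"
}}

```text
t: 33.95
tcp_pos: [0.6174, -0.2902, 0.0311]
eef_rot: [0.0, 1.0, -0.0, 0.0]
force: [-2.3, 3.0, 8.6]
gripper_width: 0.695
finger_force: 78.2
```

Contact with the tray floor. Opening slightly and retreating.

Emit:
{"api": "apply_moves", "payload": {
  "steps": "0 0 -0.5 0 0 0;0 0 -0.5 0 0 0;0 0 -0.5 0 0 0;0 0 -0.5 0 0 0",
  "hand": 70
}}

```text
t: 34.45
tcp_pos: [0.6171, -0.2902, 0.0301]
eef_rot: [-0.0, 1.0, -0.0, -0.0]
force: [-0.5, -0.1, -0.4]
gripper_width: 0.82
finger_force: 0.0
```

Emit:
{"api": "apply_moves", "payload": {
  "steps": "0 0 -10 0 0 0;0 0 -25 0 0 0;0 0 -50 0 0 0;0 0 -100 0 0 0;0 0 -160 0 0 0;0 0 -180 0 0 0;0 0 -180 0 0 0"
}}

```text
t: 35.33
tcp_pos: [0.6182, -0.2905, 0.2143]
eef_rot: [0.001, 1.0, -0.0, 0.003]
force: [-0.4, -0.1, -0.9]
gripper_width: 0.816
finger_force: 0.0
```

Emit:
{"api": "apply_moves", "payload": {
  "steps": "-60 -50 0 0 0 0;-120 -100 0 0 0 0;-160 -150 0 0 0 0;-180 -200 0 0 0 0;-180 -240 0 0 0 0;-180 -240 0 0 0 0;-180 -240 0 0 0 0"
}}

```text
t: 36.2
tcp_pos: [0.4372, -0.0497, 0.2102]
eef_rot: [0.0, 1.0, 0.0, -0.0]
force: [0.7, -0.8, 0.4]
gripper_width: 0.82
finger_force: 0.0
```

```bash
python3 - <<'E'
from h import *
s=sense();print(now(),s["gripper_width"],s["force"])
t=capture("top");im=capture("side"); cv2.imwrite("pics/t12.png",t);cv2.imwrite("pics/s12.png",im)
cv2.imwrite("pics/c12.png",np.hstack([cv2.resize(im[130:450,240:500],(406,500),interpolation=2),cv2.resize(t[150:350,360:516],(390,500))]))
print(*blobs("top",cv2.imread("pics/top0.png"),"yellow",.024,(350,160,390,200)),*blobs("top",t,"yellow",.024,(350,160,390,200)))
E
```

```text
[ 4.37198706e+02 -4.97499485e+01  2.10247282e+02  7.86248894e-04] 0.8200132147875219 [ 0.696065   -0.84192485  0.44885912]
('yellow', array([ 736.3, -178.9]), array([72. , 74.1]), 136.1, (370.9, 181.7)) ('yellow', array([ 736.3, -178.9]), array([72. , 74.1]), 136.1, (370.9, 181.7))
```

View pics/c12.png

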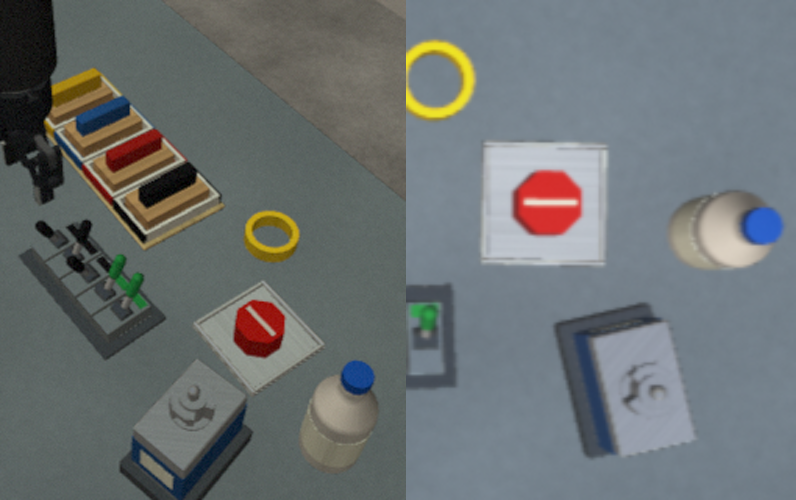

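Everything is in place: the cap is flat in the tray, all four blocks are in their slots, the greens are on, and the bystanders have not moved.

```bash
python3 -c "
from workcell import *
print(hand_in())"
```

```text
the job is handed in; nothing more can be done
None
```

The job is handed in at about 36 s: all four blocks are in their own slots, both green fan switches are on with the black ones unchanged, and the solvent cap lies open side down in the drip tray; the hand-in returned no verdict.

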